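# Slide the packing plate over the edge and seat it on the pin

## Task

The thin steel packing plate lies sunk in the channel of the wooden jig, too thin and too closely boxed in to pick up. Pressing lightly on it from above, slide it along the channel until a good third of it overhangs the open end, still lying flat; then pinch the overhanging part, lift the plate well clear of the jig without letting it fall, and lay it gently on the narrow grey stand, flat and lengthwise, with its hole over the upright pin. Leave the other things alone.

Things in the scene. Friction and masses are not known exactly. Their poses are not given: they have to be found in the camera images.
- plate: thin flat steel packing plate, 140 (x) x 50 (y) x 3 (z) mm, about 0.2 kg, with one round 22 mm hole; origin at the centre of its underside; +x points along its length to the end with the hole, z up. It lies with its plain -x end towards the jig's open end. The finger pads grip it somewhat better than the cork does: a bare touch slips, a steady light press (about 12 N) carries it along
- plate_hole (a point): centre of the 22 mm hole at the underside of the plate, 40 mm from the plate's origin towards +x
- jig: fixed wooden block 180 (x) x 86 (y) x 50 (z) mm, origin at the centre of its underside, 6 to 14 mm over the bench on levelling feet. Its cork-lined top is the floor of a 58 mm wide channel along x between two aluminium strips 14 mm wide, 6 mm high; a like strip 12 mm wide closes the +x end. The -x end, towards the robot, is open, a sheer drop; it sits 1 to 2 degrees higher
- jig_edge (a point): middle of the top edge of the jig at the open (-x) end of the channel, on the channel floor (in the jig's frame 50 mm above its origin and 90 mm from it)
- stand: fixed grey stand, origin at the centre of its underside: a foot 170 x 60 x 10 mm, on it a rail 150 (x) x 34 (y) mm with its flat top 50 mm above the bench; narrower than the plate, so fingers pass on both sides. A 10 mm steel pin stands on the rail 45 mm from its middle towards +x and rises 25 mm, the last 5 mm tapered
- pin_base (a point): centre of the pin where it meets the top of the rail (50 mm above the bench)
- tape_roll: bystander: small dark roll of tape, 53 mm across, 19 mm high, lying flat; origin at the centre of its underside
- sanding_block: bystander: brown sanding block 64 x 112 x 34 mm; origin at the centre of its underside
- green_pack: bystander: green carton 52 x 92 x 62 mm; origin at the centre of its underside
Things that resemble listed ones, but are neither listed nor needed, are in the scene too. Leave any orange look-alike of the stand alone. There is more than one size of the plate; the job needs the larger.

How it is judged:
On the way, in this order (a step that is already met when the one before it is completed fails the run):
1. the plate overhangs the jig's open end by at least 40 mm (its middle less than 30 mm inside the edge) while it still lies flat on the jig (x of plate in the frame of jig_edge below 0.03 m and z of plate in the frame of jig_edge between -0.003 and 0.004 m and angle between plate's own z axis and vertical below 0.08 rad), for 0.2 s.
2. the plate is held by the fingers, lifted at least 25 mm clear of the jig's channel (z of plate in the frame of jig_edge above 0.025 m and contact force between the fingers and plate above 2 N), for 0.2 s.
At the end, for the whole second after the job is handed in: The plate lies flat (within 3 mm in height and 0.05 rad) and at rest on the top of the stand's rail, the pin through its hole (centres within 9 mm), its length along the rail within 0.25 rad, released by the gripper (horizontal distance between plate_hole and pin_base below 0.009 m and z of plate in the frame of pin_base between -0.003 and 0.003 m and angle between plate's own z axis and vertical below 0.05 rad and angle between the x axis of plate and the x axis of stand, either way round below 0.25 rad and linear speed of plate below 0.01 m/s and contact force between the fingers and plate below 0.1 N); the robot touches nothing.
It fails at once if the plate is pressed on the jig with more than 25 N (contact force between plate and jig above 25 N).
It fails at once if the plate is pressed on the stand with more than 25 N (contact force between plate and stand above 25 N).
It fails at once if the plate falls (its middle comes below 40 mm above the bench) (height (world z) of plate below 0.04 m).
It fails at once if a bystander is moved more than 15 mm (distance of any of tape_roll, sanding_block, green_pack from where it was at the start of the episode above 0.015 m).
It also fails if it takes over 64 s, if anything falls off the work surface, if the arm or the gripper's body presses on something with over 40 N, if the wrist force passes 120 N, or if a joint passes its speed limit or range.

## Robot

A 6-joint arm with a two-finger parallel gripper is mounted at the origin on the work surface; the furniture and walls round the work are solid. World frame = base frame: x ahead of the robot, y to its left, z up, the work surface at z = 0. Lengths are in m, angles in rad, forces in N, time in s.
With the tool pointing down it reaches from about 0.25 to 0.725 m from the base axis. Payload 4 kg.
Tool frame: the origin (TCP) lies midway between the tips of the shut fingers; the grasp point (between the pads) lies 19 mm behind it; z points along the fingers, y is the line along which they close (so a half turn about z gives the same grasp; the last joint's range is limited). The gripper opens to 85 mm and grips with 20 to 120 N. Pads are 22 mm wide; open, the fingers measure 114 mm over their backs; the gripper's body (76 mm by 85 mm) begins 54 mm behind the grasp point. The pads swing forward as they close: fully open they stand 13 mm farther back than shut.
Start: joints at [-1.185, 0.241, 0.005, 1.335, 0, 1.571], TCP at [0.188, -0.463, 0.231] pointing down, gripper open.
Joint ranges: [-2.72, 2.72], [-1.05, 1.87], [-1.09, 1.28], [-1.99, 2.15], [-1.42, 1.44], [-3.14, 3.14]. Speed limits (rad/s): [2.79, 2.79, 3.14, 3.14, 3.14, 3.14].

## Interface

Orientations are given as a unit quaternion [x, y, z, w].
In Python, from workcell import get_obs, imaging, workorder gives the robot as it stands.
- The arm moves only by the shell command python3 -m jog 'ROWS'. ROWS is a JSON list of rows, 1 to 10 of them, each of 7 numbers: a rotation vector rx, ry, rz in rad, then dx, dy, dz in m, then the finger opening in m; each row is the pose to reach, as a shift and turn from the pose commanded when the command began, along the tool's axes at that moment; what a row does not reach only later rows make up. A row lasts 1/8 s, in which the tool goes at most 0.0625 m and 0.188 rad, less where a joint would pass 70% of its speed; a pose out of reach is approached as far as the arm can. The fingers move at their own pace and stop on an object; the grip force is fixed at half the most. Time passes only in rows, so rows that do not move let the fingers close. It prints the time, the measured TCP pose, the force, the opening and the grip force at its end.
- get_obs(): the state, without advancing time (a new reading comes with each control period).
- imaging.camera(name): name is "scene" or "top" or "wrist"; returns (picture, depth): 384x512x3 uint8, red, green, blue; 384x512 float32, m along the optical axis (not along the pixel's ray), 0 where there is no reading.
- imaging.calibration(name): a dict with "mtx" (3x3 intrinsics, pixels), "k1" (the pictures are not rectified: a ray, as slopes to the right and down, at radius r is drawn at 1 + k1 r^2 times it, then the intrinsics apply), "R" (3x3) and "t" (3): a world point X has camera coordinates R X + t. Camera axes: x right, y down, z forward; pixel columns grow to the right and rows downward; lengths in m; the calibration is good to about 2 mm. A picture is of the moment at which its call begins: read the wrist's pose just before it. calibration takes no time and is no camera call; for the wrist camera it gives the pose at the moment of the call.
- workorder.job_done(): hands the job in; it is judged then, once.
The state is a dict: "clock": time; "joint_pos": joint angles; "joint_vel": joint speeds; "tau": joint torques, N m; "eef_pos": TCP position; "tool_rot": TCP orientation; "ft_force": force on the tool from outside, world axes, zero at the start; "ft_torque": the same for the moment, N m; "grip_width": finger opening in m; "grasp_force": force on a finger pad.
Only numpy, scipy, OpenCV 4.12 (cv2) and the standard library are available. Lean on these libraries where they do the work, as an engineer would, in place of code of your own. Each camera call takes 0.05 s, during which the arm holds its last target. There are 200 camera calls.

## Working session

There is one attempt and no reset: what is moved stays moved. The work goes in short steps, Python scripts to look and compute and a shell command to move; the robot and the scene stay as the last step left them, time stands still between calls to the robot, and variables do not carry over. Pictures are saved under pics/ and viewed, at most 10 in all, crops included, and the job is handed in when it is done.

```bash
mkdir -p pics; ls
python3 - <<'E'
from workcell import get_obs, imaging
import cv2,numpy as np
for n in("top","scene"):
    p,d=imaging.camera(n); cv2.imwrite(f"pics/{n}0.png",p[:,:,::-1]); np.savez(f"{n}0.npz",p=p,d=d,**imaging.calibration(n))
    print(n,imaging.calibration(n))
print(get_obs())
E
```

```text
pics
top {'mtx': array([[348.81398525,   0.        , 255.19987248],
       [  0.        , 348.81398525, 187.30430358],
       [  0.        ,   0.        ,   1.        ]]), 'k1': -0.05453768139867447, 'R': array([[ 0.01516221, -0.99975364, -0.01621018],
       [-0.99635095, -0.01374477, -0.08423698],
       [ 0.08399342,  0.01742824, -0.99631389]]), 't': array([-0.06041599,  0.45668361,  1.43610008])}
scene {'mtx': array([[385.954788  ,   0.        , 250.87087659],
       [  0.        , 385.954788  , 188.38223198],
       [  0.        ,   0.        ,   1.        ]]), 'k1': 0.011051496587426561, 'R': array([[ 0.74304805, -0.66913133,  0.01195199],
       [-0.47036989, -0.53486747, -0.70190381],
       [ 0.47605856,  0.5159264 , -0.71217146]]), 't': array([-0.35781187,  0.22122236,  1.11579575])}
{'clock': 0.1, 'joint_pos': array([-1.18499706e+00,  2.41337621e-01,  3.88149539e-03,  1.33519358e+00,
        2.51151410e-06,  1.57080489e+00]), 'joint_vel': array([-5.36526934e-05, -1.43763127e-03,  2.71607560e-03, -1.26843633e-04,
       -7.91535237e-06, -4.21432576e-05]), 'tau': array([ 8.08476852e-04, -3.73139298e+01,  2.53009647e+01,  1.08415508e-02,
        7.78423009e-05, -1.02962268e-06]), 'eef_pos': array([ 0.18794283, -0.46273717,  0.23051058]), 'tool_rot': array([ 9.81452886e-01,  1.91701260e-01, -1.76423338e-04, -9.09743685e-04]), 'ft_force': array([-0.40060544, -0.05409214,  0.06722321]), 'ft_torque': array([0.07978546, 0.01032716, 0.01594589]), 'grasp_force': 0.0, 'grip_width': 0.08545628668350401}
```

View pics/top0.png

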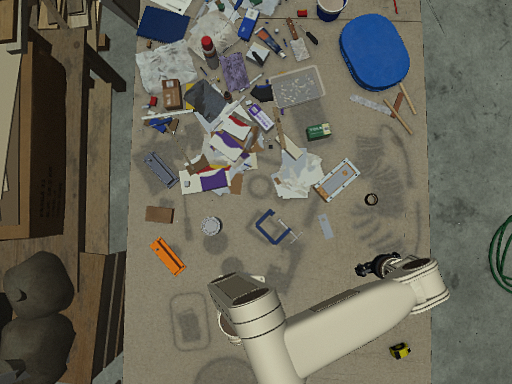

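View pics/scene0.png

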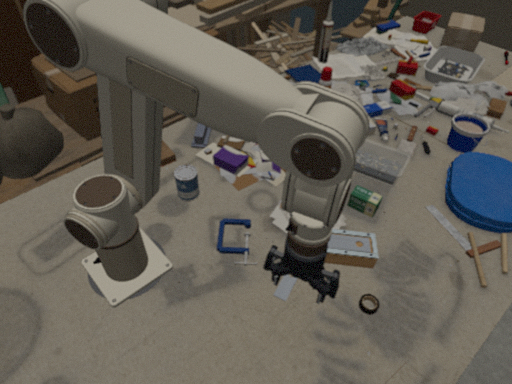

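The top view shows the jig with plate near (337,180), the grey stand near (160,170), the orange look-alike at (168,256), tape roll at (371,199), green pack at (318,131), sanding block at (159,214), and the small plate at (326,227). The scene view shows the jig at (352,246), partly hidden by the arm. I'll enlarge the jig and stand.

```bash
cat > h.py <<'E'
import numpy as np,cv2
from scipy.spatial.transform import Rotation as Rn
from workcell import get_obs, imaging
def snap(n,f):
    c=imaging.calibration(n); p,d=imaging.camera(n); np.savez(f,p=p,d=d,**c); return dict(p=p,d=d,**c)
def slopes(c,uv):
    uv=np.asarray(uv,float).reshape(-1,1,2)
    return cv2.undistortPoints(uv,c['mtx'],np.array([c['k1'],0,0,0.])).reshape(-1,2)
def onplane(c,uv,z):           # world points at height z
    s=slopes(c,uv); D=np.c_[s,np.ones(len(s))]@c['R']; o=-c['R'].T@c['t']
    return o+D*((z-o[2])/D[:,2])[:,None]
def cloud(c):
    h,w=c['d'].shape; u,v=np.meshgrid(np.arange(w),np.arange(h))
    s=slopes(c,np.c_[u.ravel(),v.ravel()]); P=np.c_[s,np.ones(len(s))]*c['d'].reshape(-1,1)
    return ((P-c['t'])@c['R']).reshape(h,w,3)
def proj(c,X):
    x=(np.atleast_2d(X)@c['R'].T+c['t']); s=x[:,:2]/x[:,2:]; s=s*(1+c['k1']*(s**2).sum(1,keepdims=True))
    return s@c['mtx'][:2,:2].T+c['mtx'][:2,2]
def totool(o,X): return Rn.from_quat(o['tool_rot']).inv().apply(np.asarray(X)-o['eef_pos'])
E
python3 - <<'E'
from h import *
c=dict(np.load('top0.npz')); p=c['p'][:,:,::-1]
a=cv2.resize(p[150:210,305:367],None,fx=6.3,fy=6.3,interpolation=cv2.INTER_CUBIC)
b=cv2.resize(p[145:205,130:192],None,fx=6.3,fy=6.3,interpolation=cv2.INTER_CUBIC)
cv2.imwrite('pics/crop1.png',np.hstack([a,b]))
W=cloud(c)
for nm,(u0,u1,v0,v1) in dict(jig=(312,364,152,206),stand=(140,182,148,192)).items():
    w=W[v0:v1,u0:u1].reshape(-1,3); z=w[:,2]
    print(nm,np.histogram(z,bins=np.arange(-.01,.09,.005)))
    m=(z>.045)&(z<.09) if nm=='jig' else (z>.04)&(z<.06)
    q=w[m]; (cx,cy),(sw,sh),an=cv2.minAreaRect(q[:,:2].astype(np.float32)); print(cx,cy,sw,sh,an,cv2.boxPoints(((cx,cy),(sw,sh),an)),q.mean(0))
E
```

```text
jig (array([ 87, 693, 658, 108,  60, 121,  87,  23,   6,  10,   8,   9,  41,
       285, 441, 148,   8,   0,   0]), array([-0.01 , -0.005,  0.   ,  0.005,  0.01 ,  0.015,  0.02 ,  0.025,
        0.03 ,  0.035,  0.04 ,  0.045,  0.05 ,  0.055,  0.06 ,  0.065,
        0.07 ,  0.075,  0.08 ,  0.085]))
0.49117738008499146 -0.38500791788101196 0.08717454224824905 0.1802554577589035 43.06706619262695 [[ 0.39779043 -0.3489284 ]
 [ 0.52087855 -0.4806149 ]
 [ 0.5845643  -0.42108744]
 [ 0.4614762  -0.28940094]] [ 0.49009536 -0.38400993  0.06127721]
stand (array([ 72, 544, 537, 176, 139,  25,   8,   6,  10,   9,  24, 122, 143,
        20,   0,   3,   2,   1,   0]), array([-0.01 , -0.005,  0.   ,  0.005,  0.01 ,  0.015,  0.02 ,  0.025,
        0.03 ,  0.035,  0.04 ,  0.045,  0.05 ,  0.055,  0.06 ,  0.065,
        0.07 ,  0.075,  0.08 ,  0.085]))
0.5670947432518005 0.31107473373413086 0.1504753977060318 0.14489400386810303 44.13638687133789 [[0.46264797 0.31067565]
 [0.5635477  0.20668747]
 [0.6715415  0.31147382]
 [0.5706418  0.41546202]] [0.53062812 0.34662526 0.05005723]
```

View pics/crop1.png

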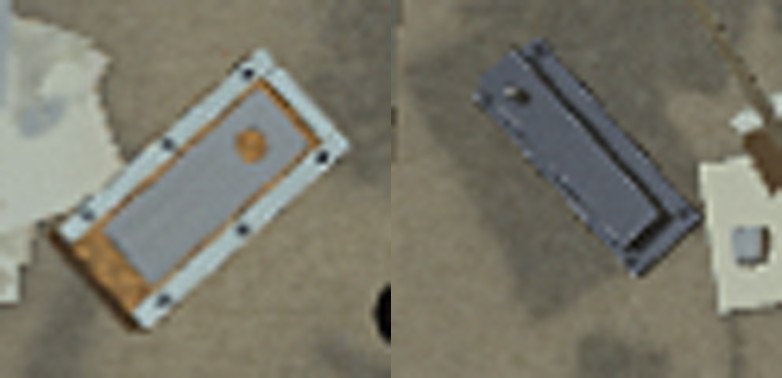

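The crops show the open jig end at lower left, with the plate's near-end corners at crop (105,232) and (150,285) and its hole at (250,145). The stand's pin is at the upper left of its rail, crop (516,92). I'll swing over the jig for a wrist view, testing the wrist's turn sign first.

```bash
python3 -m jog '[[0,0,-0.18,0.03,0,-0.005,0],[0,0,-0.36,0.08,0,-0.02,0],[0,0,-0.54,0.13,0,-0.03,0]]'; python3 -c "
from workcell import get_obs;print(get_obs()['joint_pos'])"
```

```text
clock: 0.48
eef_pos: [0.3094, -0.4139, 0.2615]
tool_rot: [0.894, 0.449, -0.0, -0.0]
ft_force: [-0.6, -0.7, -0.2]
grip_width: 0.0325
grasp_force: 0.0
[-9.28753800e-01  2.63920955e-01  1.13950331e-01  1.42111162e+00
 -5.68795995e-05  1.28238336e+00]
```

```bash
python3 -m jog '[[0,0,-0.18,0.02,0.01,0,0],[0,0,-0.36,0.04,0.02,0,0],[0,0,-0.54,0.06,0.03,0,0],[0,0,-0.72,0.08,0.045,0,0],[0,0,-0.9,0.1,0.06,0,0],[0,0,-1.08,0.12,0.07,0,0],[0,0,-1.26,0.14,0.083,0,0],[0,0,-1.393,0.14,0.083,0,0],[0,0,-1.393,0.14,0.083,0,0]]'
python3 - <<'E'
from h import *
o=get_obs(); print(o['joint_pos'],o['eef_pos'],o['grip_width'],o['ft_force'])
c=snap('wrist','w1.npz'); print(-c['R'].T@c['t'],c['R'],c['mtx'],c['k1']); cv2.imwrite('pics/w1.png',c['p'][:,:,::-1])
E
```

```text
clock: 1.6
eef_pos: [0.4591, -0.3519, 0.2605]
tool_rot: [0.4, 0.916, 0.0, -0.001]
ft_force: [0.1, -0.2, -0.1]
grip_width: -0.0002
grasp_force: 0.0
[-6.54034397e-01  3.92856084e-01  2.93153502e-01  1.47267759e+00
 -5.83440583e-05  1.69692010e-01] [ 0.45907606 -0.3519454   0.26052194] -0.0002116787622823462 [ 0.12899572 -0.18311038 -0.05544521]
[ 0.40821057 -0.29831223  0.40278934] [[ 7.33793062e-01  6.79372853e-01  5.17582309e-04]
 [ 6.49906580e-01 -7.02187967e-01  2.90780837e-01]
 [ 1.97912047e-01 -2.13036581e-01 -9.56789547e-01]] [[299.04173961   0.         253.57953461]
 [  0.         299.04173961 189.07959579]
 [  0.           0.           1.        ]] -0.02399114820120087
```

View pics/w1.png

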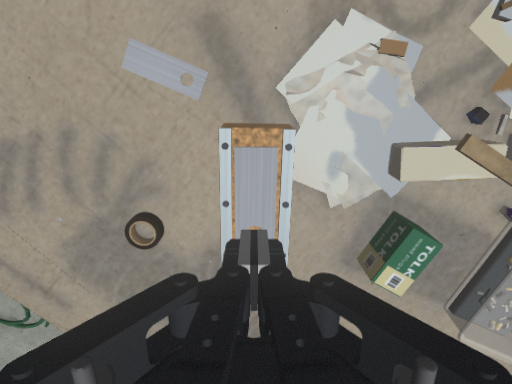

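The wrist view shows the jig with its open end at the top: floor edge about row 128, columns 231–283, and the plate's near end about row 148, columns 236–280. The finger hides the hole end. Next I'll measure accurately with depth and an enlarged crop.

Run:
```python
from h import *
c=dict(np.load('w1.npz')); W=cloud(c)
cv2.imwrite('pics/crop2.png',cv2.resize(c['p'][112:232,208:304,::-1],None,fx=5,fy=5,interpolation=cv2.INTER_CUBIC))
def fit(u0,u1,v0,v1,nm):
    q=W[v0:v1,u0:u1].reshape(-1,3); q=q[(q[:,2]>.04)&(q[:,2]<.09)]
    A=np.c_[q[:,:2]-q[:,:2].mean(0),np.ones(len(q))]; s,*_=np.linalg.lstsq(A,q[:,2],rcond=None); print(nm,len(q),q.mean(0),s[:2],np.std(q[:,2]-A@s))
fit(240,276,155,225,'plate'); fit(236,276,131,143,'floor'); fit(222,230,135,225,'L'); fit(285,291,135,225,'R')
b=W[60:100,100:260].reshape(-1,3); print('bench',np.median(b[:,2]))
for v in range(118,134,1): print(v,W[v,245:270].mean(0))
```

```text
plate 2510 [ 0.48318925 -0.37211526  0.0606619 ] [-0.01976738  0.02461276] 0.0007248151334218108
floor 474 [ 0.43828222 -0.32730883  0.05955385] [-0.03927729  0.04924269] 0.0007495287678496869
L 716 [ 0.44680342 -0.3882556   0.06415317] [-0.02702707  0.01866838] 0.0007955068494620253
R 531 [ 0.49951822 -0.33818223  0.06425283] [-0.05412381 -0.00926928] 0.000766264478209332
bench -0.000599470686220013
118 [ 0.42853296 -0.31331571 -0.0010529 ]
119 [ 0.42939091 -0.31425318 -0.00076622]
120 [ 0.43027343 -0.31519266 -0.00074027]
121 [ 0.43115957 -0.3161492  -0.00089481]
122 [ 0.43205334 -0.31710477 -0.00106497]
123 [ 0.43292835 -0.31803428 -0.00077946]
124 [ 0.43251633 -0.31790016  0.02002069]
125 [ 0.43264381 -0.31822364  0.03088023]
126 [ 0.43277383 -0.31854368  0.04096895]
127 [ 0.43287758 -0.31881591  0.05094433]
128 [ 0.43300896 -0.31914005  0.05964384]
129 [ 0.43375847 -0.31995161  0.05975506]
130 [ 0.43450499 -0.32076135  0.05991303]
131 [ 0.43526966 -0.32158164  0.05988665]
132 [ 0.43604146 -0.3224051   0.05981392]
133 [ 0.43680049 -0.32321769  0.05991563]
```

View pics/crop2.png

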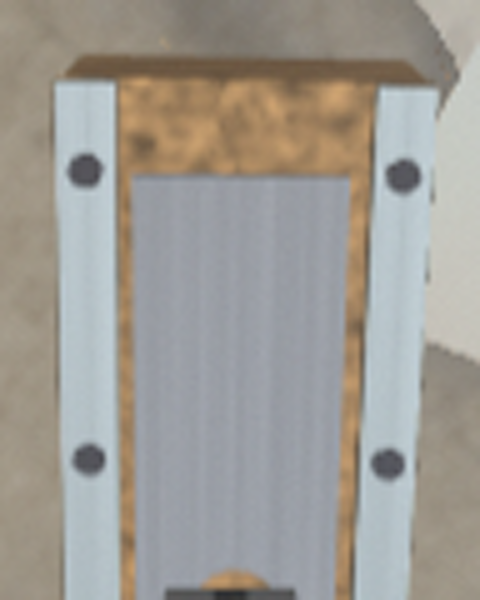

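The crop shows the floor edge from (118,78) to (377,86), the plate's near corners at (133,177) and (350,177), and the hole's near rim at about (235,570).

Run:
```python
from h import *
c=dict(np.load('w1.npz'))
g=lambda *p:np.array(p)/5+np.array([208,112])-.4
e=onplane(c,g((118,78),(377,86)),.060); n=onplane(c,g((133,177),(350,177)),.063); f=onplane(c,g((132,590),(337,590)),.0605); r=onplane(c,g((235,570)),.0605)[0]
s=onplane(c,g((57,85),(62,590),(437,90),(410,590)),.065)
print('edge',e,np.linalg.norm(e[0]-e[1]),e.mean(0)); print('near',n,np.linalg.norm(n[0]-n[1]),n.mean(0)); print('far',f,r)
d=f.mean(0)-n.mean(0); print('plate yaw',np.degrees(np.arctan2(d[1],d[0])),[np.degrees(np.arctan2(*(f[i]-n[i])[[1,0]])) for i in (0,1)])
print('strip yaw',[np.degrees(np.arctan2(*(s[i+1]-s[i])[[1,0]])) for i in (0,2)], s)
E=e.mean(0); u=np.array([np.cos(np.radians(-46.9)),np.sin(np.radians(-46.9)),0])
for y in(-46.9,):
    print('near dist',(n.mean(0)-E)@u,'rim',(r-E)@u, 'centre',n.mean(0)+70e-3*u,'lat',[np.cross(u,q-E)[2] for q in(*e,*n,*f)])
o=get_obs();R=Rn.from_quat(o['tool_rot']).as_matrix();print(np.degrees(np.arctan2(R[1,0],R[0,0])),R[:,2])
pt=n.mean(0)+.080*u; pt[2]=.0605; print('press',pt,totool(o,pt))
```

```text
edge [[ 0.41100571 -0.33824024  0.06      ]
 [ 0.45514389 -0.29979814  0.06      ]] 0.05853181836684233 [ 0.4330748  -0.31901919  0.06      ]
near [[ 0.42824402 -0.35219548  0.063     ]
 [ 0.46453562 -0.31859729  0.063     ]] 0.049456226412546773 [ 0.44638982 -0.33539639  0.063     ]
far [[ 0.49699235 -0.42992262  0.0605    ]
 [ 0.53456075 -0.39515847  0.0605    ]] [ 0.51217402 -0.40847584  0.0605    ]
plate yaw -48.03044318838556 [np.float64(-48.50779150493769), np.float64(-47.553034898581316)]
strip yaw [np.float64(-48.54688403047135), np.float64(-48.047757030827114)] [[ 0.4020042  -0.34802902  0.065     ]
 [ 0.48316834 -0.43991979  0.065     ]
 [ 0.46488773 -0.2913009   0.065     ]
 [ 0.54611907 -0.3816688   0.065     ]]
near dist 0.021055817340095498 rim 0.11936429895868977 centre [ 0.49421898 -0.38650774  0.063     ] lat [np.float64(-0.02924725548526601), np.float64(0.02924725548526601), np.float64(-0.026195740960414566), np.float64(0.02325977570286801), np.float64(-0.02910722483745691), np.float64(0.02207724047779413)]
132.7344683254634 [-9.92844344e-04  6.68743472e-04 -9.99999284e-01]
press [ 0.50105172 -0.39380937  0.0605    ] [-0.05943598  0.0027395   0.2001762 ]
```

```bash
python3 -m jog '[[0,0.03,0.014,-0.02,0,0.04,0],[0,0.0315,0.014,-0.04,0.001,0.09,0],[0,0.0315,0.014,-0.061,0.001,0.14,0],[0,0.0315,0.014,-0.061,0.001,0.175,0],[0,0.0315,0.014,-0.061,0.001,0.193,0],[0,0.0315,0.014,-0.061,0.001,0.193,0],[0,0.0315,0.014,-0.061,0.001,0.193,0]]'
python3 - <<'E'
from h import *
o=get_obs(); R=Rn.from_quat(o['tool_rot']).as_matrix(); print(R,o['eef_pos'],o['ft_force'])
E
```

```text
clock: 2.52
eef_pos: [0.5016, -0.397, 0.0694]
tool_rot: [0.407, 0.913, 0.006, -0.014]
ft_force: [-0.0, -0.2, 0.1]
grip_width: 0.0
grasp_force: 0.0
[[-6.68621099e-01  7.43335075e-01 -1.99697748e-02]
 [ 7.43003294e-01  6.68919252e-01  2.22067540e-02]
 [ 2.98652259e-02  1.02958102e-05 -9.99553935e-01]] [ 0.50164546 -0.39702304  0.06942851] [-0.02163672 -0.24870194  0.09522247]
```

```bash
python3 -m jog '[[0,0,0,0,0,0.002,0],[0,0,0,0,0,0.004,0],[0,0,0,0,0,0.006,0],[0,0,0,0,0,0.006,0]]'; python3 -m jog '[[0,0,0,0,0,0.001,0],[0,0,0,0,0,0.001,0]]'
```

```text
clock: 3.02
eef_pos: [0.5011, -0.3961, 0.0622]
tool_rot: [0.406, 0.914, 0.006, -0.015]
ft_force: [-0.5, 0.9, 0.9]
grip_width: -0.0001
grasp_force: 0.0
clock: 3.28
eef_pos: [0.5011, -0.3962, 0.0612]
tool_rot: [0.406, 0.914, 0.006, -0.015]
ft_force: [-0.6, -0.5, -0.2]
grip_width: -0.0003
grasp_force: 0.0
```

```bash
python3 -m jog '[[0,0,0,0,0,0.001,0],[0,0,0,0,0,0.001,0]]'; python3 -m jog '[[0,0,0,0,0,0.0005,0],[0,0,0,0,0,0.0005,0]]'
```

```text
clock: 3.52
eef_pos: [0.5012, -0.3962, 0.0603]
tool_rot: [0.406, 0.914, 0.006, -0.014]
ft_force: [1.4, -0.2, 0.5]
grip_width: 0.0002
grasp_force: 0.0
clock: 3.78
eef_pos: [0.5011, -0.3962, 0.0602]
tool_rot: [0.406, 0.914, 0.006, -0.014]
ft_force: [-0.5, 0.7, 2.2]
grip_width: -0.0002
grasp_force: 1.5
```

```bash
python3 -m jog '[[0,0,0,0,0,0.0005,0],[0,0,0,0,0,0.0005,0]]'
```

```text
clock: 4.03
eef_pos: [0.5012, -0.3962, 0.0602]
tool_rot: [0.406, 0.914, 0.006, -0.014]
ft_force: [-1.9, 1.5, 6.8]
grip_width: 0.0001
grasp_force: 2.8
```

About 9 N/mm. Press to roughly 12 N and slide a first stretch.

```bash
python3 -m jog '[[0,0,0,0,0,0.0006,0],[0,0,0,0,0,0.0006,0]]'; python3 -m jog '[[0,0,0,0.003,0,0,0],[0,0,0,0.006,0,0,0],[0,0,0,0.009,0,0,0],[0,0,0,0.012,0,0,0]]'
```

```text
clock: 4.28
eef_pos: [0.5012, -0.3962, 0.0602]
tool_rot: [0.406, 0.914, 0.006, -0.014]
ft_force: [-1.4, 1.8, 8.4]
grip_width: -0.0001
grasp_force: 4.0
clock: 4.78
eef_pos: [0.4946, -0.3886, 0.0605]
tool_rot: [0.406, 0.914, 0.006, -0.012]
ft_force: [2.7, -2.6, 5.2]
grip_width: 0.0003
grasp_force: 2.8
```

```bash
python3 -m jog '[[0,0,0,0,0,0.0007,0],[0,0,0,0,0,0.0007,0]]'; python3 -m jog '[[0,0,0,0.003,0,0.0001,0],[0,0,0,0.006,0,0.0001,0],[0,0,0,0.009,0,0.0002,0],[0,0,0,0.012,0,0.0003,0]]'
python3 - <<'E'
from h import *
c=snap('wrist','w2.npz'); o=get_obs(); print(o['ft_force'],o['eef_pos'])
cv2.imwrite('pics/w2.png',cv2.resize(c['p'][:,140:400,::-1],None,fx=1.5,fy=1.5,interpolation=cv2.INTER_CUBIC))
E
```

```text
clock: 5.03
eef_pos: [0.4944, -0.3884, 0.0605]
tool_rot: [0.406, 0.914, 0.006, -0.012]
ft_force: [-0.1, -1.4, 9.2]
grip_width: -0.0001
grasp_force: 4.7
clock: 5.52
eef_pos: [0.4875, -0.3805, 0.0608]
tool_rot: [0.406, 0.914, 0.005, -0.011]
ft_force: [2.0, -2.9, 7.8]
grip_width: 0.0002
grasp_force: 4.1
[ 2.26992376 -2.47083761  7.76737115] [ 0.4871614  -0.38015797  0.0608299 ]
```

View pics/w2.png

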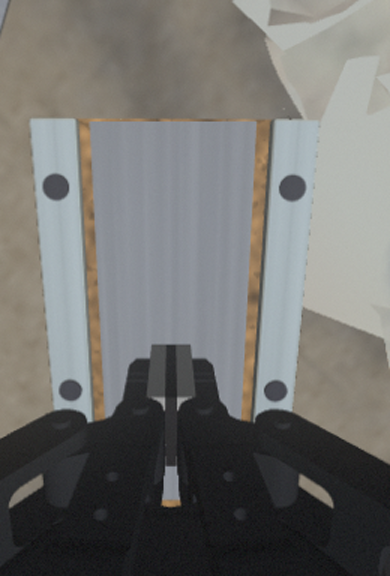

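The picture shows the plate's near end (row 121) now flush with the jig edge (row 119), so it follows the finger fully. Continue.

```bash
python3 -m jog '[[0,0,0,0.003,0,0.0002,0],[0,0,0,0.006,0,0.0003,0],[0,0,0,0.009,0,0.0004,0],[0,0,0,0.012,0,0.0004,0],[0,0,0,0.015,0,0.0005,0],[0,0,0,0.018,0,0.0005,0],[0,0,0,0.021,0,0.0005,0],[0,0,0,0.021,0,0.0005,0]]'
```

```text
clock: 6.58
eef_pos: [0.4736, -0.365, 0.0614]
tool_rot: [0.406, 0.914, 0.005, -0.01]
ft_force: [1.9, -2.5, 10.3]
grip_width: 0.0
grasp_force: 5.0
```

```bash
python3 -m jog '[[0,0,0,0.003,0,0.0001,0],[0,0,0,0.006,0,0.0001,0],[0,0,0,0.009,0,0.0002,0],[0,0,0,0.012,0,0.0002,0],[0,0,0,0.015,0,0.0003,0],[0,0,0,0.018,0,0.0003,0],[0,0,0,0.021,0,0.0003,0],[0,0,0,0.021,0,0.0003,0]]'
```

```text
clock: 7.58
eef_pos: [0.4599, -0.3497, 0.062]
tool_rot: [0.406, 0.914, 0.005, -0.01]
ft_force: [2.0, -2.9, 11.7]
grip_width: -0.0001
grasp_force: 5.5
```

```bash
python3 -m jog '[[0,0,0,0.003,0,0,0],[0,0,0,0.006,0,0,0],[0,0,0,0.009,0,0,0],[0,0,0,0.012,0,0,0],[0,0,0,0.014,0,0,0],[0,0,0,0.014,0,0,0]]'
python3 - <<'E'
from h import *
c=snap('wrist','w3.npz')
W=cloud(c); 
cv2.imwrite('pics/w3.png',cv2.resize(c['p'][:,140:400,::-1],None,fx=1.5,fy=1.5,interpolation=cv2.INTER_CUBIC))
E
```

```text
clock: 8.32
eef_pos: [0.4507, -0.3394, 0.0624]
tool_rot: [0.406, 0.914, 0.005, -0.01]
ft_force: [1.7, -3.1, 10.7]
grip_width: 0.0003
grasp_force: 5.5
```

View pics/w3.png

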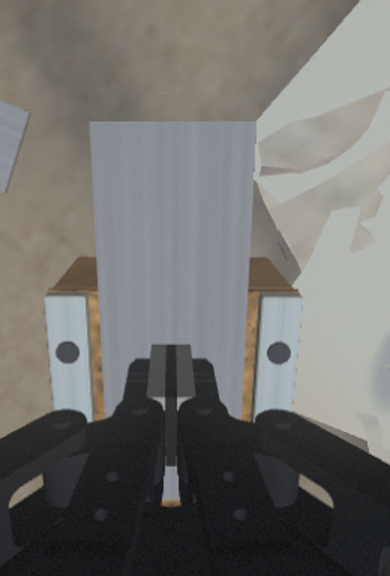

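The picture shows the plate overhanging by about 55 mm, straight and flat (near end row 121, jig edge about row 293), and it lies about 1 mm to the right of the tool's middle. Lift off and go over the overhang.

```bash
python3 -m jog '[[0,0,0,0,0,-0.002,0],[0,0,0,0,0,-0.006,0],[0,0,0,0,0,-0.03,0.02],[0,0,0,0.02,0,-0.045,0.085],[0,0,0,0.051,0.0013,-0.045,0.085],[0,0,0,0.051,0.0013,-0.045,0.085],[0,0,0,0.051,0.0013,-0.045,0.085],[0,0,0,0.051,0.0013,-0.045,0.085]]'
python3 - <<'E'
from h import *
c=snap('wrist','w4.npz'); o=get_obs(); print(o['eef_pos'],o['grip_width'])
R=Rn.from_quat(o['tool_rot']).as_matrix(); print(R)
cv2.imwrite('pics/w4.png',c['p'][:,:,::-1])
E
```

```text
clock: 9.38
eef_pos: [0.4156, -0.2995, 0.1057]
tool_rot: [0.406, 0.914, 0.006, -0.015]
ft_force: [0.4, -0.7, -0.7]
grip_width: 0.0849
grasp_force: 0.0
[ 0.41559596 -0.29949568  0.10567677] 0.08488588873844423
[[-6.69317695e-01  7.42665969e-01 -2.14728118e-02]
 [ 7.42297993e-01  6.69661984e-01  2.33777003e-02]
 [ 3.17413482e-02 -2.92116592e-04 -9.99496074e-01]]
```

View pics/w4.png

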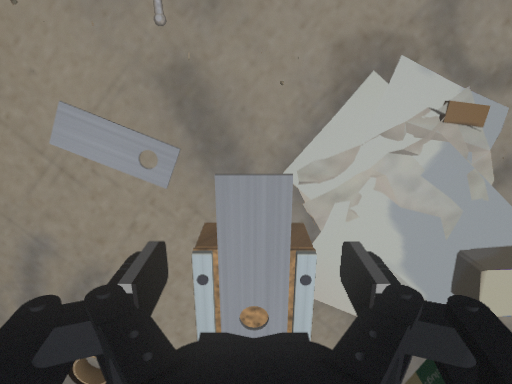

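The view shows the plate centred between the open pads (plate columns 215–293, pads 168/342), near end row 174, and hole at (254,317). Descend.

```bash
python3 - <<'E'
from h import *
c=dict(np.load('w4.npz')); o=get_obs()
P=onplane(c,[(215,174.5),(293,174.5)],.0643); H=onplane(c,[(254,317)],.0600)
m=P.mean(0); print(P,np.linalg.norm(P[0]-P[1]),H,np.linalg.norm(H[0]-m)); print(totool(o,m),totool(o,H[0]))
E
python3 -m jog '[[0,0,0,0,0,0.03,0.085],[0,0,0,-0.003,0,0.055,0.085],[0,0,0,-0.003,0,0.066,0.085],[0,0,0,-0.003,0,0.066,0.085]]'
```

```text
[[ 0.37755441 -0.29504666  0.0643    ]
 [ 0.4143797  -0.26185141  0.0643    ]] 0.04957849525826322 [[ 0.46967526 -0.36012697  0.06      ]] 0.11010301562788478
[ 0.0274475  -0.00047149  0.04226943] [-0.08265256 -0.00042626  0.04307509]
clock: 9.93
eef_pos: [0.4154, -0.2995, 0.0392]
tool_rot: [0.406, 0.914, 0.007, -0.015]
ft_force: [-0.2, -0.5, -0.2]
grip_width: 0.0849
grasp_force: 0.0
```

Lateral error is only 0.5 mm. Close gently.

```bash
python3 -m jog '[[0,0,0,0,-0.0005,0,0.065],[0,0,0,0,-0.0005,0,0.056],[0,0,0,0,-0.0005,0,0.05],[0,0,0,0,-0.0005,0,0.044],[0,0,0,0,-0.0005,0,0.03],[0,0,0,0,-0.0005,0,0.03],[0,0,0,0,-0.0005,0,0.03]]'
```

```text
clock: 10.8
eef_pos: [0.4161, -0.3004, 0.0406]
tool_rot: [0.406, 0.914, 0.006, -0.014]
ft_force: [0.2, 0.6, 5.8]
grip_width: 0.0477
grasp_force: 61.0
```

```bash
python3 -m jog '[[0,0,0,0,0,-0.003,0.03],[0,0,0,0,0,-0.007,0.03],[0,0,0,0,0,-0.015,0.03],[0,0,0,0,0,-0.03,0.03],[0,0,0,0,0,-0.05,0.03],[0,0,0,0,0,-0.07,0.03],[0,0,0,0,0,-0.09,0.03],[0,0,0,0,0,-0.1,0.03],[0,0,0,0,0,-0.1,0.03]]'
python3 - <<'E'
from h import *
o=get_obs(); c=snap('wrist','w5.npz'); W=cloud(c); cv2.imwrite('pics/w5.png',c['p'][:,:,::-1]); R=Rn.from_quat(o['tool_rot']).as_matrix()
print(o['eef_pos'],R,o['joint_pos'],o['grasp_force'])
T=(W-o['eef_pos'])@R   # tool coords
m=(abs(T[...,1])<.02)&(T[...,2]>-.06)&(T[...,2]<.01)&(c['d']>0); q=T[m]; v,u=np.nonzero(m); print(len(q),u.min(),u.max(),v.min(),v.max())
A=np.c_[q[:,:2],np.ones(len(q))]; s,*_=np.linalg.lstsq(A,q[:,2],rcond=None); r=q[:,2]-A@s; k=abs(r)<.004
s,*_=np.linalg.lstsq(A[k],q[k,2],rcond=None); print(k.sum(),s,np.std(q[k,2]-A[k]@s))
E
```

```text
clock: 11.92
eef_pos: [0.4182, -0.3028, 0.1409]
tool_rot: [0.406, 0.914, 0.006, -0.013]
ft_force: [-0.3, 0.8, -2.5]
grip_width: 0.0481
grasp_force: 62.0
[ 0.41818494 -0.30283359  0.14094571] [[-6.69555277e-01  7.42506139e-01 -1.95029415e-02]
 [ 7.42181668e-01  6.69839223e-01  2.19496473e-02]
 [ 2.93615830e-02  2.21776575e-04 -9.99568831e-01]] [-0.63042288  0.35146811 -0.08488749  1.16313829  0.00623377  0.20628848] 62.012282609939575
11377 209 302 204 337
11375 [-0.01570244 -0.00088486 -0.0221188 ] 0.0005871297785618541
```

View pics/w5.png

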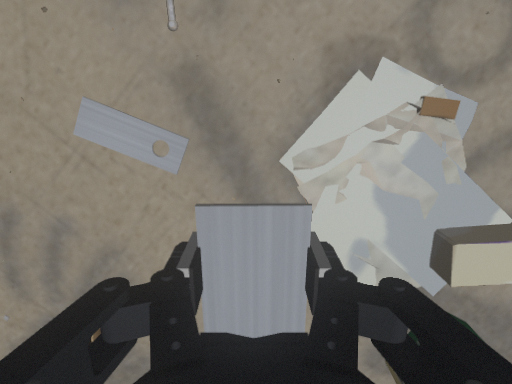

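The plate is held level between the pads, plain end at row 205, columns 197–311. Now carry it toward the stand and stop where the wrist camera can see the stand.

```bash
python3 -m jog '[[0,0,0,0.005,0.007,-0.01,0.03],[0,0,0,0.015,0.022,-0.03,0.03],[0,0,0.03,0.033,0.048,-0.05,0.03],[0,0,0.07,0.055,0.08,-0.07,0.03],[0,0,0.12,0.077,0.112,-0.09,0.03],[0,0,0.18,0.1,0.145,-0.1,0.03],[0,0,0.24,0.122,0.177,-0.1,0.03],[0,0,0.3,0.144,0.21,-0.1,0.03],[0,0,0.36,0.166,0.242,-0.1,0.03]]'
```

```text
clock: 13.1
eef_pos: [0.4881, -0.0176, 0.245]
tool_rot: [0.564, 0.826, 0.004, -0.016]
ft_force: [0.8, -0.2, -2.6]
grip_width: 0.0474
grasp_force: 62.1
```

Run:
```python
from h import *
o=get_obs(); print(totool(o,[.555,.26,.25]),o['joint_pos'])
c=dict(np.load('top0.npz')); W=cloud(c); m=np.zeros((384,512),np.uint8); S=W[...,2]; m[148:192,140:182]=((S>.04)&(S<.06))[148:192,140:182]
n,l,st,ce=cv2.connectedComponentsWithStats(m); i=1+st[1:,4].argmax(); q=W[l==i]; print(len(q),cv2.minAreaRect(q[:,:2].astype(np.float32)),q.mean(0))
h=(S>.06)&(S<.09); h[:148]=0;h[192:]=0;h[:,:140]=0;h[:,182:]=0; print(np.argwhere(h),W[h])
```

```text
[2.34273269e-01 1.63301839e-01 1.30915616e-04] [-0.04996828  0.23058703  0.0272982   1.39057643  0.02248023  1.14813194]
300 ((0.5285844802856445, 0.35061556100845337), (0.1505334973335266, 0.03503306210041046), 43.31642150878906) [0.52832621 0.34931156 0.04993686]
[[159 148]
 [159 149]
 [159 150]
 [160 148]
 [160 149]
 [160 150]] [[0.56221327 0.38356037 0.0775252 ]
 [0.56266988 0.38026519 0.07497245]
 [0.56382488 0.37835421 0.06814203]
 [0.55972797 0.38676388 0.06734705]
 [0.55901742 0.38105192 0.0720375 ]
 [0.55992623 0.3786705  0.06662155]]
```

```bash
python3 -m jog '[[0,0,0,0.025,0.016,0,0.03],[0,0,0,0.055,0.035,0,0.03],[0,0,0,0.09,0.057,0,0.03],[0,0,0,0.125,0.08,0,0.03],[0,0,0,0.16,0.103,0,0.03],[0,0,0,0.195,0.125,0,0.03],[0,0,0,0.23,0.148,0,0.03],[0,0,0,0.255,0.164,0,0.03],[0,0,0,0.268,0.172,0,0.03],[0,0,0,0.268,0.172,0,0.03]]'
python3 - <<'E'
from h import *
o=get_obs(); c=snap('wrist','w6.npz'); cv2.imwrite('pics/w6.png',c['p'][:,:,::-1])
W=cloud(c); S=W[...,2]; m=((S>.043)&(S<.057)).astype(np.uint8); n,l,st,ce=cv2.connectedComponentsWithStats(m); i=1+st[1:,4].argmax(); q=W[l==i]; print(len(q),cv2.minAreaRect(q[:,:2].astype(np.float32)),q.mean(0))
b=(np.hypot(W[...,0]-.5614,W[...,1]-.3815)<.02)&(S>.058)&(S<.09); print(b.sum(),W[b].mean(0) if b.any() else 0,S[b].max() if b.any() else 0,np.argwhere(b).mean(0))
print(o['eef_pos'],o['joint_pos'],o['grasp_force'])
E
```

```text
clock: 14.35
eef_pos: [0.5501, 0.2934, 0.2504]
tool_rot: [0.563, 0.827, 0.003, -0.016]
ft_force: [0.2, -0.1, -1.4]
grip_width: 0.0481
grasp_force: 62.2
4206 ((0.85284823179245, 0.30795910954475403), (0.1206783801317215, 0.07289434969425201), 7.951059818267822) [0.83978819 0.30657514 0.0513594 ]
80 [0.56374348 0.38054288 0.07118718] 0.07572835100257928 [101.0625 299.2125]
[0.55011313 0.29341034 0.25037188] [0.47529334 0.49946092 0.43143321 1.51241049 0.0301757  1.67054338] 62.17138051986694
```

View pics/w6.png

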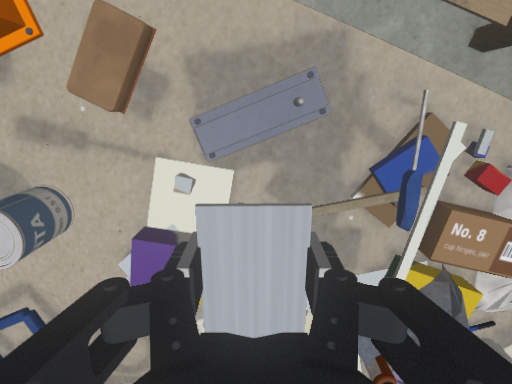

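The view shows the stand clear at (260,113), with its pin tip at about (299,101); the held plate's plain end is at row 205. From here I use numbers only (picture allowance used).

```bash
cat > plan.py <<'E'
from h import *
c=dict(np.load('w6.npz')); W=cloud(c); S=W[...,2]
m=((S>.044)&(S<.056)&(np.hypot(W[...,0]-.5286,W[...,1]-.3506)<.12)).astype(np.uint8); n,l,st,ce=cv2.connectedComponentsWithStats(m); i=1+st[1:,4].argmax(); q=W[l==i]
r=cv2.minAreaRect(q[:,:2].astype(np.float32)); print(len(q),r,q.mean(0))
b=(np.hypot(W[...,0]-.5614,W[...,1]-.3815)<.02)&(S>.072)&(S<.09); print('pin tip',b.sum(),W[b].mean(0),np.argwhere(b).mean(0)); tip=W[b].mean(0)
cam=-c['R'].T@c['t']; print('cam',cam)
g=cv2.cvtColor(c['p'],cv2.COLOR_RGB2GRAY).astype(int); print(np.diff(g[198:212,220:290].mean(1)).round(1)); 
for v in(215,225): print(np.diff(g[v,188:206]),np.diff(g[v,302:320]))
o=get_obs(); R=Rn.from_quat(o['tool_rot']).as_matrix(); T=(W-o['eef_pos'])@R
k=(abs(T[...,1])<.02)&(T[...,2]>-.06)&(T[...,2]<.01)&(c['d']>0); t=T[k]; A=np.c_[t[:,:2],np.ones(len(t))]; s=np.linalg.lstsq(A,t[:,2],rcond=None)[0]; k2=abs(t[:,2]-A@s)<.003; s=np.linalg.lstsq(A[k2],t[k2,2],rcond=None)[0]
print('plane',s,'xmax',np.percentile(t[:,0],99.8)); 
def inplane(uv):
    d=np.c_[slopes(c,uv),np.ones(len(uv))]@c['R']@R; e=(cam-o['eef_pos'])@R
    a=(s[2]+s[:2]@e[:2]-e[2])/(d[:,2]-d[:,:2]@s[:2]); return e+d*a[:,None]
P=inplane([(197,204.7),(311,204.7),(197.5,225),(310,225)]); print(P)
E
python3 plan.py
```

```text
4028 ((0.531814694404602, 0.35002070665359497), (0.15073493123054504, 0.034166738390922546), 43.361881256103516) [0.53219409 0.35077632 0.04953637]
pin tip 38 [0.56457831 0.3809786  0.07355961] [100.92105263 300.42105263]
cam [0.52559124 0.35864197 0.39459876]
[ -0.2   0.4   0.4  -3.6 -23.1 -32.6  20.5  34.6  15.2   0.2  -0.   -0.
   0.1]
[  0   1   1  -1  -1   1 -25 -18  -3   1   0   0   0   0   0  -1   0] [ -3  -1  -1  -1   3   1  -1   2  -6 -29  -1  -3   3  -6  -7  12   0]
[  0  -1   1   1  -1   1   0 -44  -5   3   1   0   0  -1   1  -1  -1] [ -3   0   2  -1   1   1   1   1 -28 -12   0   0   1  -2   0   0   1]
plane [-0.01580692 -0.00094802 -0.02177921] xmax 0.031103438655869408
[[ 0.03126881 -0.0244239  -0.02225031]
 [ 0.03132849  0.02406538 -0.02229723]
 [ 0.02182688 -0.02475093 -0.02210076]
 [ 0.02188853  0.02420369 -0.02214814]]
```

```bash
cat > goal.py <<'E'
from h import *
import sys
o=get_obs(); yaw=np.radians(43.36+180); pin=np.array([.5645,.3809]); h=np.array([-.0795,-.0002,-.0175])
B=np.diag([1.,-1,-1]); G=Rn.from_euler('z',yaw)*Rn.from_matrix(B)*Rn.from_rotvec([0,-.0158,0])
t=np.zeros(3); hw=G.apply(h); t[:2]=pin-hw[:2]; t[2]=float(sys.argv[1])-hw[2]   # arg: height of underside at hole
print('TCP goal',t,'rows',(Rn.from_quat(o['tool_rot']).inv()*G).as_rotvec().round(4),totool(o,t).round(4),'now',o['eef_pos'].round(4),o['ft_force'].round(1),o['clock'])
E
python3 goal.py 0.2
```

```text
TCP goal [0.50677011 0.32665894 0.18124614] rows [ 0.0044 -0.0417 -1.9533] [ 0.0457 -0.027   0.0711] now [0.5502 0.2924 0.2506] [ 0.1  0.3 -1.4] 14.4
```

```bash
python3 -m jog '[[0,0,-0.06,0,0,0,0.03],[0,0,-0.16,0,0,0,0.03],[0,-0.005,-0.3,0.01,0,0,0.03],[0,-0.01,-0.45,0.02,-0.005,0,0.03],[0,-0.014,-0.6,0.025,-0.01,0,0.03],[0,-0.018,-0.75,0.03,-0.015,0,0.03],[0,-0.021,-0.9,0.035,-0.02,0,0.03],[0,-0.024,-1.05,0.04,-0.023,0,0.03],[0,-0.027,-1.2,0.045,-0.027,0,0.03],[0,-0.03,-1.33,0.045,-0.027,0,0.03]]'; python3 goal.py 0.2
```

```text
clock: 15.65
eef_pos: [0.5086, 0.3232, 0.2531]
tool_rot: [-0.068, 0.998, 0.004, 0.002]
ft_force: [0.2, 0.1, -2.4]
grip_width: 0.0481
grasp_force: 62.2
TCP goal [0.50677011 0.32665894 0.18124614] rows [ 0.0017 -0.0091 -0.6208] [0.0017 0.0031 0.0718] now [0.5086 0.3232 0.2531] [ 0.2  0.1 -2.4] 15.65
```

```bash
python3 -m jog '[[0,-0.002,-0.13,0.001,0.001,0.01,0.03],[0,-0.005,-0.27,0.002,0.003,0.03,0.03],[0.001,-0.007,-0.41,0.002,0.003,0.05,0.03],[0.002,-0.009,-0.53,0.002,0.003,0.065,0.03],[0.002,-0.009,-0.59,0.002,0.003,0.072,0.03],[0.002,-0.009,-0.621,0.002,0.003,0.072,0.03],[0.002,-0.009,-0.621,0.002,0.003,0.072,0.03],[0.002,-0.009,-0.621,0.002,0.003,0.072,0.03]]'; python3 goal.py 0.095
```

```text
clock: 16.65
eef_pos: [0.5072, 0.3279, 0.1814]
tool_rot: [-0.368, 0.93, 0.003, 0.008]
ft_force: [0.2, 0.0, -2.0]
grip_width: 0.0479
grasp_force: 62.2
TCP goal [0.50677011 0.32665894 0.07624614] rows [-0.0002  0.0014 -0.0037] [ 0.003  -0.0006  0.1051] now [0.5072 0.3279 0.1814] [ 0.2  0.  -2. ] 16.65
```

```bash
python3 -m jog '[[0,0,-0.002,0.001,0,0.02,0.03],[0,0.001,-0.004,0.002,0,0.05,0.03],[0,0.001,-0.004,0.003,-0.0006,0.08,0.03],[0,0.001,-0.004,0.003,-0.0006,0.1,0.03],[0,0.001,-0.004,0.003,-0.0006,0.105,0.03],[0,0.001,-0.004,0.003,-0.0006,0.105,0.03]]'
python3 - <<'E'
from h import *
o=get_obs(); c=snap('wrist','w7.npz'); W=cloud(c); R=Rn.from_quat(o['tool_rot']).as_matrix(); T=(W-o['eef_pos'])@R
k=(abs(T[...,1])<.02)&(T[...,2]>-.035)&(T[...,2]<-.015)&(c['d']>0); t=W[k]; mu=t.mean(0); A=np.c_[t[:,:2]-mu[:2],np.ones(len(t))]; s=np.linalg.lstsq(A,t[:,2],rcond=None)[0]
print('world slope',s[:2],'xmax',np.percentile(T[k][:,0],99.8),'top z at mean',mu, 'TCP',o['eef_pos'])
E
python3 goal.py 0.078
cat > chk.py <<'E'
from h import *
# hole & pin from top camera: rays around
c=snap('top','t2.npz'); W=cloud(c); print('top cam at pin:',[W[int(round(v)),int(round(u))] for u,v in proj(c,[[.5645,.3809,.075],[.5645,.3809,.097]])])
print(W[156:168:1,150].round(3))
E
python3 chk.py
```

```text
clock: 17.4
eef_pos: [0.5066, 0.327, 0.076]
tool_rot: [-0.37, 0.929, 0.003, 0.007]
ft_force: [0.0, 0.2, -2.1]
grip_width: 0.048
grasp_force: 62.2
world slope [0.00073994 0.00176284] xmax 0.031759091843129625 top z at mean [0.50602426 0.32645003 0.09818673] TCP [0.50657154 0.32702685 0.07603904]
TCP goal [0.50677011 0.32665894 0.05924614] rows [-0.0002  0.001   0.0012] [ 0.0009 -0.0003  0.0174] now [0.507  0.3273 0.0766] [ 0.3  0.  -1.1] 17.45
top cam at pin: [array([0.51927226, 0.29257308, 0.34092537]), array([0.52223661, 0.29880403, 0.34278839])]
[[0.571 0.368 0.102]
 [0.567 0.369 0.099]
 [0.528 0.301 0.306]
 [0.523 0.297 0.317]
 [0.516 0.29  0.338]
 [0.513 0.29  0.339]
 [0.509 0.288 0.343]
 [0.499 0.273 0.389]
 [0.495 0.271 0.394]
 [0.491 0.269 0.4  ]
 [0.488 0.27  0.397]
 [0.485 0.271 0.393]]
```

The plate is level to 0.002 rad. Quick numeric cross-check with the scene camera before descending.

Run:
```python
from h import *
c=snap('scene','s2.npz'); W=cloud(c); S=W[...,2]
k=(S>.088)&(S<.106)&(np.hypot(W[...,0]-.535,W[...,1]-.354)<.09); q=W[k]; print(len(q)); 
r=cv2.minAreaRect(q[:,:2].astype(np.float32)); print(r)
u=np.array([.727,.6866]); v=np.array([-.6866,.727]); a=(q[:,:2]-[.5645,.3809])@u; b=(q[:,:2]-[.5645,.3809])@v
print('along',np.percentile(a,[.5,99.5]),'lat',np.percentile(b,[.5,99.5]),'lat near far end',np.percentile(b[a>-.03],[1,99]))
H,_,_=np.histogram2d(a,b,bins=[np.arange(-.06,.045,.005),np.arange(-.03,.031,.005)]); print(H.astype(int))
```

```text
204
((0.5255569219589233, 0.3516923189163208), (0.1348654329776764, 0.0749836415052414), 52.34126281738281)
along [-0.11350828  0.02161113] lat [-0.03729933  0.0342922 ] lat near far end [-0.02474252  0.02539147]
[[0 0 0 2 2 1 1 1 0 1 1 0]
 [0 0 0 1 0 1 0 3 1 1 0 0]
 [0 0 0 1 0 1 1 1 1 2 1 0]
 [0 0 0 0 1 2 0 1 1 1 1 0]
 [0 0 0 0 1 1 2 0 0 0 1 0]
 [0 0 0 0 0 1 1 1 1 0 2 0]
 [0 0 0 0 0 0 1 1 1 2 0 1]
 [0 0 0 0 0 0 1 0 2 2 1 0]
 [0 0 0 0 0 0 0 1 0 0 0 0]
 [0 0 0 0 0 0 0 0 0 0 1 0]
 [0 1 0 0 0 0 0 0 0 0 0 0]
 [0 1 0 0 0 0 0 0 0 0 0 0]
 [0 3 0 0 0 0 0 0 0 0 0 0]
 [0 1 1 0 0 0 0 0 0 0 0 0]
 [0 0 1 0 0 0 0 0 0 0 0 0]
 [0 1 1 1 0 0 0 0 0 0 0 0]
 [0 1 1 0 0 0 0 0 0 0 0 0]
 [0 0 0 0 0 0 0 0 0 0 0 0]
 [0 0 0 0 0 0 0 0 0 0 0 0]
 [0 0 0 0 0 0 0 0 0 0 0 0]]
```

```bash
python3 -m jog '[[0,0.001,0,0.0006,0,0.01,0.03],[0,0.001,0,0.0009,0,0.017,0.03],[0,0.001,0,0.001,0,0.02,0.03],[0,0.001,0,0.001,0,0.023,0.03],[0,0.001,0,0.001,0,0.026,0.03],[0,0.001,0,0.001,0,0.026,0.03]]'; python3 goal.py 0.053
```

```text
clock: 18.3
eef_pos: [0.5057, 0.3264, 0.0493]
tool_rot: [-0.37, 0.929, 0.003, 0.006]
ft_force: [0.7, -0.6, -2.4]
grip_width: 0.0479
grasp_force: 62.2
TCP goal [0.50677011 0.32665894 0.03424614] rows [ 0.0003 -0.0022  0.0014] [-0.0008 -0.0005  0.0151] now [0.5057 0.3264 0.0493] [ 0.7 -0.6 -2.4] 18.3
```

No contact: the pin is entering the hole (underside ≈ 68 mm, below the pin tip). Continue.

```bash
python3 -m jog '[[0,-0.001,0.001,-0.0005,-0.0003,0.004,0.03],[0,-0.002,0.001,-0.0008,-0.0005,0.008,0.03],[0,-0.002,0.001,-0.0008,-0.0005,0.012,0.03],[0,-0.002,0.001,-0.0008,-0.0005,0.015,0.03],[0,-0.002,0.001,-0.0008,-0.0005,0.015,0.03]]'; python3 goal.py 0.05
```

```text
clock: 18.92
eef_pos: [0.5066, 0.3266, 0.0341]
tool_rot: [-0.37, 0.929, 0.003, 0.007]
ft_force: [-0.9, 0.2, -2.2]
grip_width: 0.0482
grasp_force: 62.2
TCP goal [0.50677011 0.32665894 0.03124614] rows [ 0.0004 -0.0006  0.0004] [-0.0001 -0.      0.0029] now [0.5066 0.3266 0.0341] [-0.9  0.2 -2.2] 18.925
```

```bash
python3 -m jog '[[0,0,0,0,0,0.001,0.03],[0,0,0,0,0,0.0015,0.03],[0,0,0,0,0,0.0015,0.03]]';python3 -m jog '[[0,0,0,0,0,0.0007,0.03],[0,0,0,0,0,0.0007,0.03]]'
```

```text
clock: 19.3
eef_pos: [0.507, 0.3268, 0.0332]
tool_rot: [-0.37, 0.929, 0.003, 0.007]
ft_force: [-0.1, -0.2, -2.0]
grip_width: 0.0479
grasp_force: 62.2
clock: 19.55
eef_pos: [0.5069, 0.3268, 0.0323]
tool_rot: [-0.37, 0.929, 0.003, 0.007]
ft_force: [-0.8, -0.4, -2.4]
grip_width: 0.0478
grasp_force: 62.2
```

```bash
python3 -m jog '[[0,0,0,0,0,0.0007,0.03],[0,0,0,0,0,0.0007,0.03]]';python3 -m jog '[[0,0,0,0,0,0.0005,0.03],[0,0,0,0,0,0.0005,0.03]]'
```

```text
clock: 19.8
eef_pos: [0.5069, 0.3268, 0.0316]
tool_rot: [-0.37, 0.929, 0.003, 0.007]
ft_force: [-0.5, 0.0, -1.3]
grip_width: 0.0477
grasp_force: 62.2
clock: 20.05
eef_pos: [0.5069, 0.3268, 0.0311]
tool_rot: [-0.37, 0.929, 0.003, 0.007]
ft_force: [1.5, 1.0, -1.9]
grip_width: 0.0479
grasp_force: 62.2
```

```bash
python3 -m jog '[[0,0,0,0,0,0.0005,0.03],[0,0,0,0,0,0.0005,0.03]]'
```

```text
clock: 20.3
eef_pos: [0.5069, 0.3268, 0.0306]
tool_rot: [-0.37, 0.929, 0.003, 0.007]
ft_force: [0.3, -0.3, -2.0]
grip_width: 0.0479
grasp_force: 62.2
```

```bash
python3 -m jog '[[0,0,0,0,0,0.0005,0.03],[0,0,0,0,0,0.0005,0.03]]'
```

```text
clock: 20.55
eef_pos: [0.507, 0.3268, 0.0304]
tool_rot: [-0.37, 0.929, 0.003, 0.008]
ft_force: [-0.7, -0.4, 0.4]
grip_width: 0.0482
grasp_force: 62.3
```

Contact with the rail (about 2.5 N). Release gradually.

```bash
python3 -m jog '[[0,0,0,0,0,0.0002,0.048],[0,0,0,0,0,0.0002,0.05],[0,0,0,0,0,0.0002,0.053],[0,0,0,0,0,0.0002,0.06],[0,0,0,0,0,0.0002,0.075],[0,0,0,0,0,0.0002,0.085],[0,0,0,0,0,0.0002,0.085],[0,0,0,0,0,0.0002,0.085]]'
python3 - <<'E'
from h import *
o=get_obs(); c=snap('wrist','w8.npz'); W=cloud(c); R=Rn.from_quat(o['tool_rot']).as_matrix(); T=(W-o['eef_pos'])@R
k=(abs(T[...,1])<.02)&(W[...,2]>.045)&(W[...,2]<.06)&(c['d']>0); t=T[k];w=W[k]; A=np.c_[w[:,:2]-w[:,:2].mean(0),np.ones(len(w))]; print('slope',np.linalg.lstsq(A,w[:,2],rcond=None)[0],'xmax',np.percentile(t[:,0],99.8),o['grip_width'],o['eef_pos'])
k=(abs(T[...,0])<.02)&(abs(T[...,1])<.035)&(W[...,2]>.045)&(W[...,2]<.06); print('y',np.percentile(T[k][:,1],[.5,99.5]))
E
```

```text
clock: 21.55
eef_pos: [0.507, 0.3268, 0.03]
tool_rot: [-0.37, 0.929, 0.003, 0.007]
ft_force: [-0.2, -0.7, -0.8]
grip_width: 0.085
grasp_force: 0.0
slope [0.02182871 0.02178146 0.05210505] xmax 0.04091855650421889 0.08498935972215077 [0.50698594 0.32680095 0.02999059]
y [-0.02520889  0.02440092]
```

```bash
python3 -m jog '[[0,0,0,0,0,-0.01,0.085],[0,0,0,0,0,-0.03,0.085],[0,0,0,0,0,-0.07,0.085],[0,0,0,0.04,0,-0.12,0.085],[0,0,0,0.04,0,-0.16,0.085],[0,0,0,0.04,0,-0.16,0.085],[0,0,0,0.04,0,-0.16,0.085]]'
python3 - <<'E'
from h import *
for n in('wrist','top'):
    c=snap(n,n+'9.npz'); W=cloud(c); S=W[...,2]
    u=np.array([.727,.6866]); v=np.array([-.6866,.727]); d=W[...,:2]-[.5645,.3809]; a=d@u; b=d@v
    k=(a>-.12)&(a<.05)&(abs(b)<.032)&(S>.045)&(S<.06)&(c['d']>0); w=W[k]; print(n,k.sum())
    if k.sum()<50: continue
    print(cv2.minAreaRect(w[:,:2].astype(np.float32)),'along',np.percentile(a[k],[.5,99.5]),'lat',np.percentile(b[k],[1,99]))
    k&=(a>-.105)&(a<.025)&(abs(b)<.022); w=W[k]; A=np.c_[a[k]+.04,b[k],np.ones(len(w))]; print('slope',np.linalg.lstsq(A,w[:,2],rcond=None)[0])
    j=(S>.06)&(S<.09)&(np.hypot(a,b)<.02); print('pin pts',j.sum(),W[j].mean(0) if j.any() else '')
E
```

```text
clock: 22.48
eef_pos: [0.476, 0.2976, 0.1896]
tool_rot: [-0.37, 0.929, 0.003, 0.008]
ft_force: [0.7, -0.4, -0.3]
grip_width: 0.0854
grasp_force: 0.0
wrist 5941
((0.5317642092704773, 0.3498437702655792), (0.14971773326396942, 0.05010665953159332), 43.66110610961914) along [-0.11939916  0.0284119 ] lat [-0.02455274  0.0243873 ]
slope [-0.00384826 -0.0005125   0.05258208]
pin pts 113 [0.56210845 0.3788611  0.06873862]
top 222
((0.5320663452148438, 0.348553866147995), (0.14962837100028992, 0.05061895772814751), 40.304832458496094) along [-0.11924394  0.02813715] lat [-0.02294318  0.02607482]
slope [-0.0071128  -0.01024929  0.0530467 ]
pin pts 9 [0.56344214 0.3789212  0.06769007]
```

The plate lies flat on the rail (top at about 53 mm) with the pin protruding through its hole and the gripper clear.

```bash
python3 -c "
from workcell import workorder;print(workorder.job_done())"
```

```text
the job is handed in; nothing more can be done
None
```

The plate was slid out, lifted and laid flat on the grey stand, and the job is handed in; the last depth readings show the pin through its hole and the gripper clear, but no verdict came back.

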